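# Pin the dispenser's portion wheel with its big port in the window

## Task

The topping dispenser is to be filled: stand the steel locking pin from its holder in the white guide block on the bridge, then turn the portion wheel by its upright handle, against its spring, until the sector with the single big round port shows in the window and the pin drops fully home into the wheel, so that the wheel stays there when you let go. Feel your way at the end and stop turning as soon as the pin has dropped, for pushing on would bend it; leave the beaker, the apple and the scoop where they are.

Things in the scene. Friction and masses are not known exactly. Their poses are not given: they have to be found in the camera images.
- dispenser: Topping dispenser, fixed to the counter: white drum 206 mm across on a black foot 244 mm across. Origin: centre of the underside, on the wheel's axis; z up; x runs from the axis along the steel bridge over the window to the pin guide. Wheel's upper face 68 mm above the counter. Bridge: a plate 84 mm wide from x -24 to +118 mm, upper face at 80 mm.
- window (a point): Centre of the window, an opening 47 mm (x) by 52 mm (y) in the bridge, at the bridge's upper face, 44 mm from the wheel's axis. Through it shows the wheel's inner part, with five sectors 72 degrees apart: one single round port 38 mm across, nine small holes, twice three medium holes, one slot.
- guide_mouth (a point): Centre of the upper mouth of the pin guide, 100 mm above the counter, 85 mm from the wheel's axis; z up, x as the dispenser's. Guide: white block 36 x 36 mm, 26 mm high, upright through hole 13.6 mm across, 6 mm clear of the wheel's face. Until the locking hole comes under it, a pin let into it stands by itself, upright on the wheel's face, its foot 32 mm below the mouth.
- lock_pin: Loose steel locking pin, 70 to 120 g. Origin: centre of its foot; z up along it. Shank 12 mm across, 44 mm long, foot tapered to 9 mm over the last 3 mm; then a collar 26 mm across, 4 mm thick; then a round grip 20 mm across, 32 mm high. It drops by its own weight. Home, the collar rests on the guide and the foot is 44 mm below the mouth, 12 mm inside the wheel.
- pin_holder: White holder block fixed to the counter, 60 x 90 x 30 mm, origin at the centre of its underside, with two holes 15 mm across, 25 mm deep, at y -22 mm (the pin stands here, its foot 5 mm above the counter) and y +22 mm (empty).
- portion_wheel (a joint): Wheel angle, rad, counterclockwise from above, 0 to 1.70; starts below 0.3. At 1.257 the big port is centred in the window. The only locking hole (14 mm wide) is in a clamped-on ring: it comes under the guide between 1.16 and 1.35, where exactly only the pin tells. Spring 0.36 Nm/rad to 0, friction 0.14 Nm; let go, it returns to 0.39. 7 N at the handle turn it; 20 N with the pin in bend the pin.
- beaker: Open steel beaker 80 mm across, 85 mm high; origin at the centre of its underside. Leave alone.
- apple: Green apple 74 mm across, 64 mm high; origin at the underside. Leave alone.
- scoop: Aluminium scoop, box 60 x 45 x 30 mm with a flat handle 80 mm long along its -x; origin at the centre of the box's underside. Leave alone.
- handle (a point): The wheel's upright black handle post, round, 18 mm across, 45 mm high, 82 mm from the axis. The point: centre of its lower end, on the wheel's face 68 mm above the counter; its top is at 113 mm. From above it is 123 degrees counterclockwise of the dispenser's x axis with the wheel at 0, and 195 degrees at 1.257.

How it is judged:
On the way, in this order (a step that is already met when the one before it is completed fails the run):
1. the pin stands in the guide on the wheel's face, the port not yet in the window (horizontal distance between lock_pin and guide_mouth below 0.005 m and z of lock_pin in the frame of guide_mouth below -0.025 m and value of joint portion_wheel below 1.08 rad), for 0.2 s.
2. the wheel is turned until the port shows in the window and the pin has dropped home (z of lock_pin in the frame of guide_mouth below -0.04 m and value of joint portion_wheel between 1.13 and 1.385 rad), for 0.2 s.
At the end, for the whole second after the job is handed in: The big port shows whole in the window (wheel between 1.13 and 1.385 rad) and the wheel is at rest, held by the pin, which is fully home in guide and wheel: its foot at least 40 mm below the guide's mouth, within 6 mm of the guide's axis, upright within 0.15 rad and at rest (all of step 2 and velocity of joint portion_wheel between -0.05 and 0.05 rad/s and horizontal distance between lock_pin and guide_mouth below 0.006 m and angle between lock_pin's own z axis and vertical below 0.15 rad and linear speed of lock_pin below 0.02 m/s); the robot touches nothing.
It fails at once if the pin is jammed or forced: more than 40 N in all on it from dispenser and wheel (contact force between lock_pin and dispenser above 40 N).
It fails at once if a bystander is moved more than 30 mm (distance of any of beaker, apple, scoop from where it was at the start of the episode above 0.03 m).
It also fails if it takes over 72 s, if anything falls off the work surface, if the arm or the gripper's body presses on something with over 40 N, if the wrist force passes 120 N, or if a joint passes its speed limit or range.

## Robot

A 7-joint arm with a two-finger parallel gripper is mounted at the origin on the work surface. World frame = base frame: x ahead of the robot, y to its left, z up, the work surface at z = 0. Lengths are in m, angles in rad, forces in N, time in s.
With the tool pointing down it reaches from about 0.35 to 0.9 m from the base axis. Payload 8.1 kg.
Tool frame: the origin (TCP) lies between the finger pads; the fingertips stand 19 mm ahead of it and the grasp point (between the pads) is the TCP; z points along the fingers, y is the direction in which the jaws open and shut (so a half turn about z gives the same grasp; the last joint's range is limited). The gripper opens to 85 mm and grips with 20 to 120 N. Pads are 22 mm wide; open, the fingers measure 114 mm over their backs; the gripper's body (76 mm by 85 mm) begins 54 mm behind the grasp point. The pads swing forward as they close: fully open they stand 13 mm farther back than shut.
Start: joints at [1.035, 0.434, 0.025, 1.573, -0.012, 1.134, -0.075], TCP at [0.262, -0.567, 0.25] pointing down, gripper open.
Joint ranges: [-2.62, 2.62], [-0.44, 2.09], [-1.27, 1.32], [0.08, 2.57], [-1.32, 4.46], [0.12, 2], [-2.74, 2.74]. Speed limits (rad/s): [2.22, 2.22, 3.01, 3.01, 3.14, 3.14, 3.14].

## Interface

Orientations are given as a rotation vector (axis times angle).
In Python, from bench import telemetry, read_camera, finish_job gives the robot as it stands.
- The arm moves only by the shell command python3 -m handwheel 'ROWS' [FORCE]. ROWS is JSON, a list of rows, each a list of 7 numbers: the shift along the tool's x, y, z in mm, then the turn, a rotation vector about the tool's x, y, z in degrees, then the opening, from 0 (shut) to 1 (fully open). In form: [[tx, ty, tz, rx, ry, rz, fingers], ...]. A call has 1 to 5 rows; each row is the pose to reach, as a shift and turn from the pose measured when the call began, along the tool's axes at that moment; what a row does not reach only later rows make up. A row lasts 1/8 s, in which the tool goes at most 62.5 mm and 10.7 degrees, less where a joint would pass 70% of its speed; a pose out of reach is approached as far as the arm can. A call with a gripper value outside its range is refused whole. The fingers move at their own pace and stop on an object; FORCE is the grip in N (left out, the last holds). Time passes only in rows, so rows that repeat a pose let the fingers close. It gives the time, the measured TCP pose, the force and the opening at its end, in the units of the state.
- telemetry.read_state(): the state, without advancing time (a new reading comes with each control period).
- read_camera(name): name is "scene" or "side" or "wrist"; returns a dict with "frame" (400x640x3 uint8, blue, green, red), "mtx" (3x3 intrinsics, pixels), "pose" (4x4, takes a point from camera to world coordinates); the wrist camera has in their place "tool_from_camera" (4x4, takes a point from camera to tool coordinates, whose origin is the TCP and whose axes are the flange's). Camera axes: x right, y up, looking along -z (the intrinsics and any distortion apply to the point x, -y, -z); pixel columns grow to the right and rows downward; lengths in m; the calibration is good to about 2 mm. A picture is of the moment at which its call begins: read the wrist's pose just before it. There is no depth.
- finish_job(): hands the job in, once; it reports no verdict.
The state is a dict: "time_s": time; "q": joint angles; "joint_velocities": joint speeds; "tau": joint torques, N m; "eef_pos": TCP position; "tcp_rot": TCP orientation; "contact_force": force on the tool from outside, world axes, zero at the start; "wrist_torque": the same for the moment, N m; "grip_width": opening from 0.0 (shut) to 1.0 (fully open).
Only numpy, scipy, OpenCV 4.12 (cv2) and the standard library are available. Lean on these libraries where they do the work, as an engineer would, in place of code of your own. Each camera call takes 0.05 s, during which the arm holds its last target.

## Working session

There is one attempt and no reset: what is moved stays moved. The work goes in short steps, Python scripts to look and compute and a shell command to move; the robot and the scene stay as the last step left them, time stands still between calls to the robot, and variables do not carry over. Pictures are saved under pics/ and viewed, and the job is handed in when it is done.

```bash
ls; mkdir -p pics; python3 - <<'E'
from bench import telemetry, read_camera
import cv2
s=telemetry.read_state(); print(s)
for n in ["scene","side","wrist"]:
    c=read_camera(n); cv2.imwrite(f"pics/{n}0.png",c["frame"]); print(n,c["mtx"],c.get("pose",c.get("tool_from_camera")),[k for k in c])
E
```

```text
pics
{'time_s': 0.0, 'q': array([ 1.03540039,  0.43521019,  0.02500627,  1.57409438, -0.01162093,
        1.13397737, -0.07508342]), 'joint_velocities': array([ 0.00026275, -0.00038045, -0.00130941, -0.00137997,  0.00045285,
        0.00040313,  0.00104955]), 'tau': array([ 3.39820199e-04, -6.70484161e+01,  1.02561738e+00, -3.16212809e+01,
        1.57044787e-02,  1.24188093e-02, -3.95603657e-07]), 'eef_pos': array([ 0.2618762 , -0.5669773 ,  0.24953531]), 'tcp_rot': array([-3.06691428e+00, -6.74083020e-01,  7.25969873e-04]), 'contact_force': array([ 0.00542035, -0.15594579, -0.01372378]), 'wrist_torque': array([-0.03453854,  0.00098518, -0.00199088]), 'grip_width': 1.0007116753996017}
scene [[435.97347446   0.         318.91221242]
 [  0.         435.97347446 199.64313348]
 [  0.           0.           1.        ]] [[ 0.41609282 -0.57463218  0.70474437  1.2812838 ]
 [ 0.90929217  0.25664221 -0.32760115 -0.25744323]
 [ 0.00738301  0.77713103  0.62929552  0.72048109]
 [ 0.          0.          0.          1.        ]] ['frame', 'mtx', 'pose']
side [[514.21233492   0.         316.71082344]
 [  0.         514.21233492 198.51245649]
 [  0.           0.           1.        ]] [[-0.88437229  0.35828867 -0.29919038  0.14227351]
 [-0.46668129 -0.66534257  0.58269017  0.90673507]
 [ 0.00970719  0.65494159  0.75561715  1.18396783]
 [ 0.          0.          0.          1.        ]] ['frame', 'mtx', 'pose']
wrist [[328.47966909   0.         314.76434056]
 [  0.         328.47966909 196.39219317]
 [  0.           0.           1.        ]] [[ 3.18521587e-04  9.46571024e-01  3.22495265e-01  8.29097279e-02]
 [ 9.99999437e-01 -6.27951730e-04  8.55452884e-04  1.43894169e-04]
 [ 1.01225837e-03  3.22494811e-01 -9.46570691e-01 -1.24273911e-01]
 [ 0.00000000e+00  0.00000000e+00  0.00000000e+00  1.00000000e+00]] ['frame', 'mtx', 'tool_from_camera']
```

View pics/scene0.png

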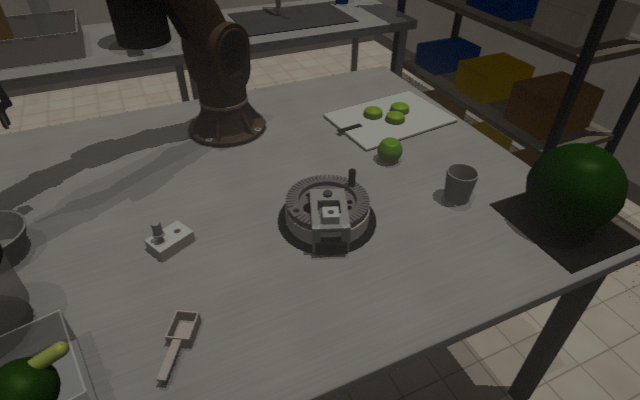

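View pics/side0.png

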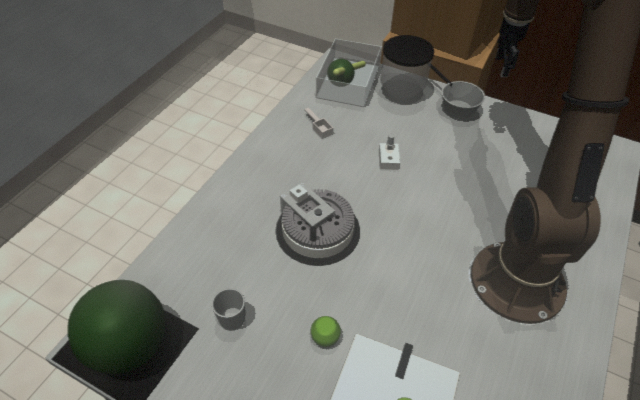

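View pics/wrist0.png

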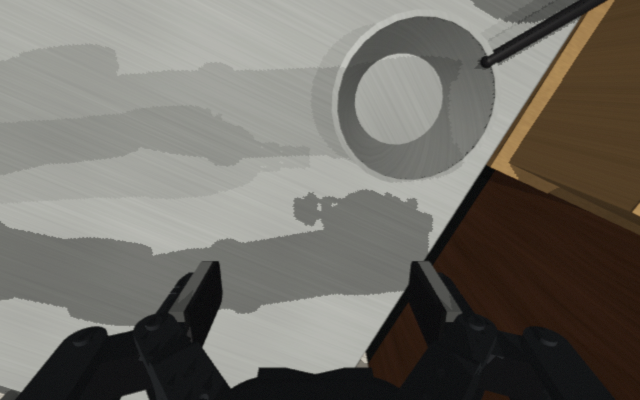

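The scene view shows the dispenser at about (328,212), the handle at (352,178), the guide block at (331,213), the holder at (170,240) with the pin at (157,230), the scoop at (180,340), the beaker at (459,185) and the apple at (390,150). Next I'll zoom in and measure.

```bash
cat > h.py <<'E'
import numpy as np, cv2
from scipy.spatial.transform import Rotation as R
from bench import telemetry, read_camera
def cam(n):
    s=telemetry.read_state(); c=read_camera(n)
    if n=="wrist":
        T=np.eye(4); T[:3,:3]=R.from_rotvec(s["tcp_rot"]).as_matrix(); T[:3,3]=s["eef_pos"]
        c["pose"]=T@c["tool_from_camera"]
    return c
def ray(c,u,v):
    K=c["mtx"]; d=np.array([(u-K[0,2])/K[0,0],-(v-K[1,2])/K[1,1],-1.]); P=c["pose"]
    return P[:3,3],P[:3,:3]@d
def plane(c,u,v,z):
    o,d=ray(c,u,v); return o+d*(z-o[2])/d[2]
def tri(c1,p1,c2,p2):
    o1,d1=ray(c1,*p1);o2,d2=ray(c2,*p2)
    A=np.stack([d1,-d2],1); t=np.linalg.lstsq(A,o2-o1,rcond=None)[0]
    a=o1+d1*t[0];b=o2+d2*t[1]; return (a+b)/2,np.linalg.norm(a-b)
def proj(c,X):
    P=c["pose"];K=c["mtx"]; p=P[:3,:3].T@(np.asarray(X)-P[:3,3])
    return K[0,2]+K[0,0]*p[0]/-p[2], K[1,2]-K[1,1]*p[1]/-p[2]
def zoom(c,x0,y0,x1,y1,f,name):
    cv2.imwrite(f"pics/{name}.png",cv2.resize(c["frame"][y0:y1,x0:x1],None,fx=f,fy=f,interpolation=cv2.INTER_CUBIC))
E
python3 - <<'E'
from h import *
a=cam("scene");b=cam("side")
zoom(a,130,160,390,260,3,"s1"); zoom(b,270,120,430,270,4,"d1")
E
```

```text
(no output)
```

View pics/s1.png

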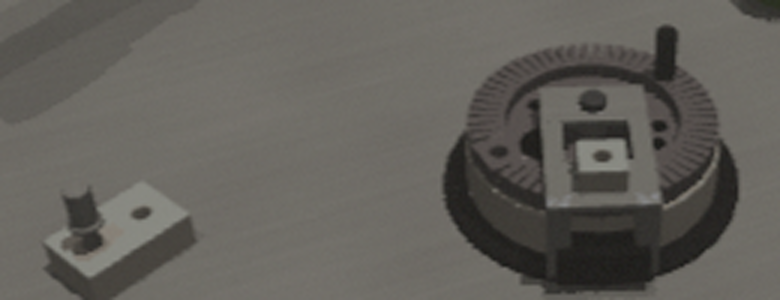

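View pics/d1.png

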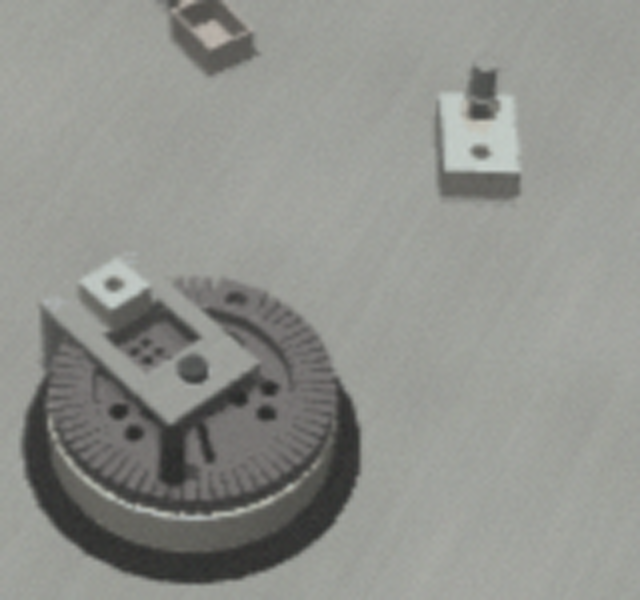

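```bash
python3 - <<'E'
from h import *
np.set_printoptions(precision=4,suppress=True)
a=cam("scene");b=cam("side")
A=lambda x,y:((x+.5)/3-.5+130,(y+.5)/3-.5+160)
B=lambda x,y:((x+.5)/4-.5+270,(y+.5)/4-.5+120)
for n,p,q,z in [("guide",(602,156),(114,284),.1),("hub",(593,96),(194,362),.085),("pintop",(77,189),(484,72),.085),("empty",(142,213),(480,151),.03)]:
    print(n,*tri(a,A(*p),b,B(*q)),plane(a,*A(*p),z),plane(b,*B(*q),z))
print("handle top",plane(a,*A(667,31),.113))
print("handle low", plane(b,*B(174,478),.068), plane(a,*A(665,76),.068))
# foot ellipses: black extents
for X in ["scene","side"]: pass
print("foot lr", plane(b,*B(25,445),0.003),plane(b,*B(360,445),0.003))
E
```

```text
guide [0.6325 0.0705 0.0993] 0.0029381853585256374 [0.6346 0.071  0.1   ] [0.6315 0.0697 0.1   ]
hub [0.5535 0.1004 0.0894] 0.004253115603564276 [0.5504 0.1041 0.085 ] [0.5541 0.0951 0.085 ]
pintop [ 0.492  -0.2827  0.0801] 0.0014631539729383504 [ 0.4972 -0.283   0.085 ] [ 0.4906 -0.2765  0.085 ]
empty [ 0.4758 -0.2453  0.03  ] 0.0038272998638180485 [ 0.4779 -0.244   0.03  ] [ 0.4751 -0.2476  0.03  ]
handle top [0.53   0.1793 0.113 ]
handle low [0.5252 0.1785 0.068 ] [0.5309 0.1798 0.068 ]
foot lr [0.6559 0.1609 0.003 ] [0.4432 0.0466 0.003 ]
```

```bash
cat >> h.py <<'E'
def togo(xyz,yx):
    """tool-frame shift(mm)+turn(deg) to reach world xyz with tool down, tool x axis at world angle yx deg"""
    s=telemetry.read_state(); R0=R.from_rotvec(s["tcp_rot"])
    c,sn=np.cos(np.radians(yx)),np.sin(np.radians(yx))
    Rt=R.from_matrix(np.array([[c,sn,0],[sn,-c,0],[0,0,-1]]))
    d=R0.inv().apply(np.asarray(xyz)-s["eef_pos"])*1000
    r=np.degrees((R0.inv()*Rt).as_rotvec())
    print("t=%.2f"%s["time_s"],"shift",d.round(1),"turn",r.round(1),"F",s["contact_force"].round(1),"grip %.3f"%s["grip_width"])
E
python3 -c "
from h import *
togo([.49,-.28,.22],90)"
```

```text
t=0.35 shift [ 327.4 -165.2   30.2] turn [ -0.   -0.  -65.2] F [ 0.   0.2 -1.4] grip 1.000
```

```bash
python3 -m handwheel '[[50,-25,5,0,0,-10,1],[100,-50,10,0,0,-20,1],[150,-75,15,0,0,-30,1],[200,-100,20,0,0,-40,1],[250,-125,25,0,0,-50,1]]' 40
python3 -c "
from h import *
togo([.49,-.28,.22],90)"
```

```text
time_s: 0.98
eef_pos: [0.4376, -0.3476, 0.2253]
tcp_rot: [2.49, 1.915, 0.0]
contact_force: [1.3, -0.0, 0.5]
grip_width: 1.002
t=0.97 shift [78.8 33.3  5.3] turn [  0.    0.  -14.9] F [ 1.3 -0.   0.5] grip 1.002
```

```bash
python3 -m handwheel '[[39,17,3,0,0,-8,1],[79,33,5,0,0,-15,1],[79,33,5,0,0,-15,1]]'
python3 - <<'E'
from h import *
togo([.49,-.28,.22],90)
c=cam("wrist"); cv2.imwrite("pics/w1.png",c["frame"])
E
```

```text
time_s: 1.35
eef_pos: [0.492, -0.2758, 0.2203]
tcp_rot: [-2.211, -2.232, -0.004]
contact_force: [0.0, -0.1, 0.4]
grip_width: 0.998
t=1.35 shift [-4.2 -2.1  0.3] turn [ 0.1 -0.1  0.5] F [ 0.  -0.1  0.4] grip 0.998
```

View pics/w1.png

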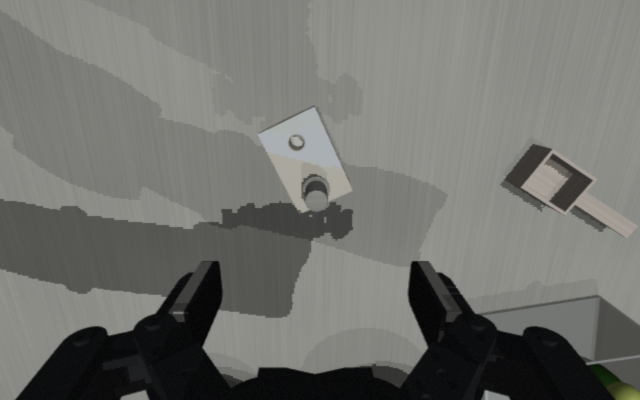

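Wrist view: the pin's top disc is near (316,202), the empty hole near (297,142), and the holder spans about (258–352, 106–212). I'll refine these with a zoom.

```bash
python3 - <<'E'
from h import *
c=cam("wrist"); zoom(c,240,90,370,230,4,"w1z")
np.set_printoptions(precision=4,suppress=True)
for n,u,v,z in [("pintop",316,202,.085),("empty",297,142,.03)]: print(n,plane(c,u,v,z))
for u,v in [(258,132),(315,106),(352,189)]: print(plane(c,u,v,.03))
E
```

```text
pintop [ 0.4915 -0.2885  0.085 ]
empty [ 0.4733 -0.2472  0.03  ]
[ 0.4364 -0.2379  0.03  ]
[ 0.4904 -0.2139  0.03  ]
[ 0.5279 -0.2941  0.03  ]
```

View pics/w1z.png

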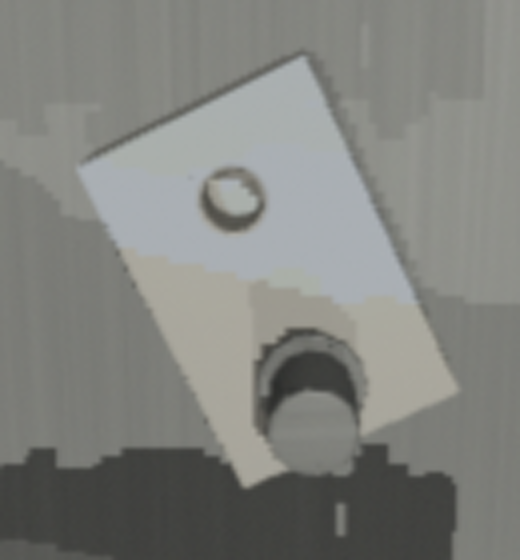

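```bash
python3 - <<'E'
from h import *
c=cam("wrist")
np.set_printoptions(precision=4,suppress=True)
P=plane(c,318.2,197.6,.085);H=plane(c,298.1,139.4,.03);print(P,H,np.linalg.norm((P-H)[:2]))
C=[plane(c,*p,.03) for p in [(259.6,130.9),(315.9,102.6),(354.1,187.1),(300.9,211.6)]]
ctr=np.mean(C,0);print(np.array(C),ctr, "pin from hole mirrored",2*ctr-H)
print(np.linalg.norm(C[0]-C[1]),np.linalg.norm(C[1]-C[2]))
d=(C[0]+C[1]-C[2]-C[3]);d/=np.linalg.norm(d); print("pin pred",ctr-.022*d,"hole pred",ctr+.022*d)
togo([.4925,-.2865,.11],90)
E
```

```text
[ 0.4924 -0.2862  0.085 ] [ 0.4735 -0.2464  0.03  ] 0.04403686206006935
[[ 0.4371 -0.2385  0.03  ]
 [ 0.4904 -0.2126  0.03  ]
 [ 0.5289 -0.294   0.03  ]
 [ 0.4753 -0.3204  0.03  ]] [ 0.4829 -0.2664  0.03  ] pin from hole mirrored [ 0.4924 -0.2863  0.03  ]
0.059205251513242865 0.0900589254556621
pin pred [ 0.4923 -0.2863  0.03  ] hole pred [ 0.4736 -0.2464  0.03  ]
t=1.50 shift [ -5.8   3.4 110.2] turn [-0.  0.  0.] F [ 0.8 -1.4  0.2] grip 0.996
```

```bash
python3 -m handwheel '[[-6,3,40,0,0,0,1],[-6,3,80,0,0,0,1],[-6,3,115,0,0,0,1],[-6,3,143,0,0,0,0.7],[-6,3,143,0,0,0,0.5]]' 40
python3 -c "
from h import *
togo([.4924,-.2863,.077],90)"
```

```text
time_s: 2.12
eef_pos: [0.4899, -0.2877, 0.0755]
tcp_rot: [-2.222, -2.216, 0.004]
contact_force: [-0.3, 0.3, 0.7]
grip_width: 0.6
t=2.12 shift [ 1.4  2.5 -1.6] turn [-0.3 -0.  -0.1] F [-0.3  0.3  0.7] grip 0.600
```

```bash
python3 -m handwheel '[[1.4,2.5,-1.5,0,0,0,0.45],[1.4,2.5,-1.5,0,0,0,0.2],[1.4,2.5,-1.5,0,0,0,0],[1.4,2.5,-1.5,0,0,0,0],[1.4,2.5,-1.5,0,0,0,0]]' 40
python3 -c "
from h import *
togo([.4924,-.2863,.077],90)"
```

```text
time_s: 2.75
eef_pos: [0.4933, -0.2868, 0.0784]
tcp_rot: [-2.224, -2.218, 0.003]
contact_force: [0.0, -0.6, 7.4]
grip_width: 0.218
t=2.75 shift [ 0.5 -0.9  1.4] turn [-0.1  0.1 -0.2] F [ 0.  -0.6  7.4] grip 0.218
```

```bash
python3 -m handwheel '[[0,0,0,0,0,0,0],[0,0,-20,0,0,0,0],[0,0,-50,0,0,0,0],[0,0,-90,0,0,0,0],[0,0,-90,0,0,0,0]]' 40
python3 - <<'E'
from h import *
togo([.633,.0705,.19],90)
c=cam("wrist"); cv2.imwrite("pics/w2.png",c["frame"])
c=cam("scene"); zoom(c,80,110,280,260,4,"s2")
E
```

```text
time_s: 3.38
eef_pos: [0.4952, -0.2874, 0.1716]
tcp_rot: [2.221, 2.215, -0.001]
contact_force: [0.0, -0.6, -1.3]
grip_width: 0.218
t=3.38 shift [358.2 136.8 -19.3] turn [ 0.2  0.2 -0.2] F [ 0.  -0.6 -1.3] grip 0.218
```

View pics/w2.png

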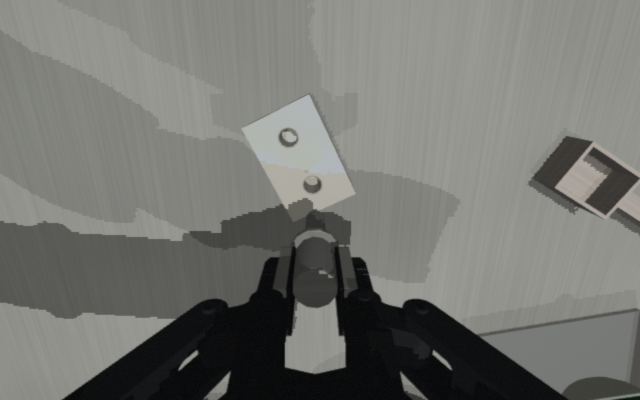

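View pics/s2.png

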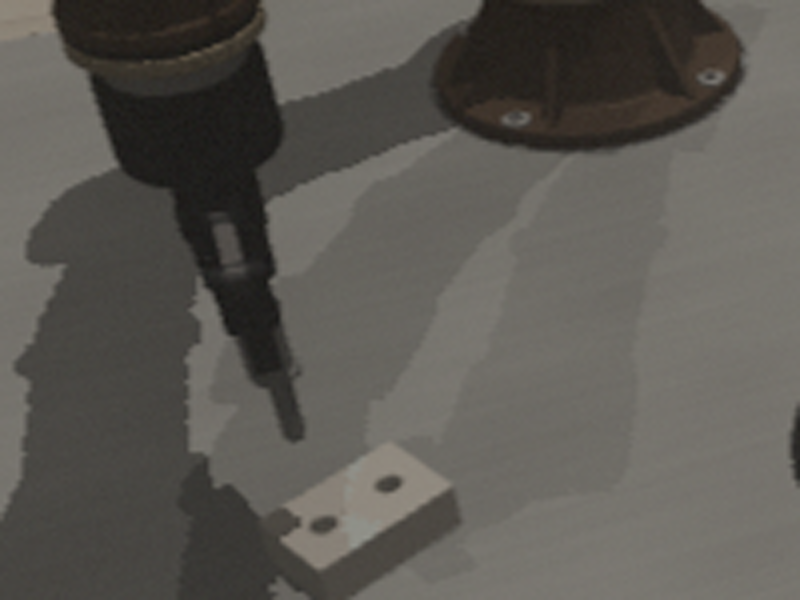

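The pin is held upright, its top at (316,290) in the wrist view, and the holder hole at (312,184) is empty. Next I move to hover just short of the guide.

```bash
python3 -m handwheel '[[30,15,-15,0,0,0,0],[80,35,-29,0,0,0,0],[133,58,-29,0,0,0,0],[187,82,-29,0,0,0,0],[242,106,-29,0,0,0,0]]' 40
python3 -c "
from h import *
togo([.633,.02,.20],90)"
```

```text
time_s: 4.1
eef_pos: [0.5998, -0.0436, 0.1955]
tcp_rot: [-2.224, -2.216, 0.006]
contact_force: [1.2, -0.5, -1.4]
grip_width: 0.222
t=4.10 shift [63.7 33.  -4.8] turn [-0.2  0.1 -0.2] F [ 1.2 -0.5 -1.4] grip 0.222
```

```bash
python3 -m handwheel '[[32,17,-5,0,0,0,0],[64,33,-5,0,0,0,0],[64,33,-5,0,0,0,0],[64,33,-5,0,0,0,0]]' 40
python3 - <<'E'
from h import *
togo([.633,.02,.20],90)
c=cam("wrist"); zoom(c,200,50,440,350,2.5,"w3")
c=cam("scene"); zoom(c,230,100,430,260,4,"s3")
c=cam("side"); zoom(c,230,80,380,230,4,"d3")
E
```

```text
time_s: 4.6
eef_pos: [0.6322, 0.0195, 0.1988]
tcp_rot: [-2.223, -2.216, 0.01]
contact_force: [-0.7, -0.4, -0.7]
grip_width: 0.217
t=4.60 shift [ 0.5  0.8 -1.2] turn [-0.4  0.1 -0.2] F [-0.7 -0.4 -0.7] grip 0.217
```

View pics/w3.png

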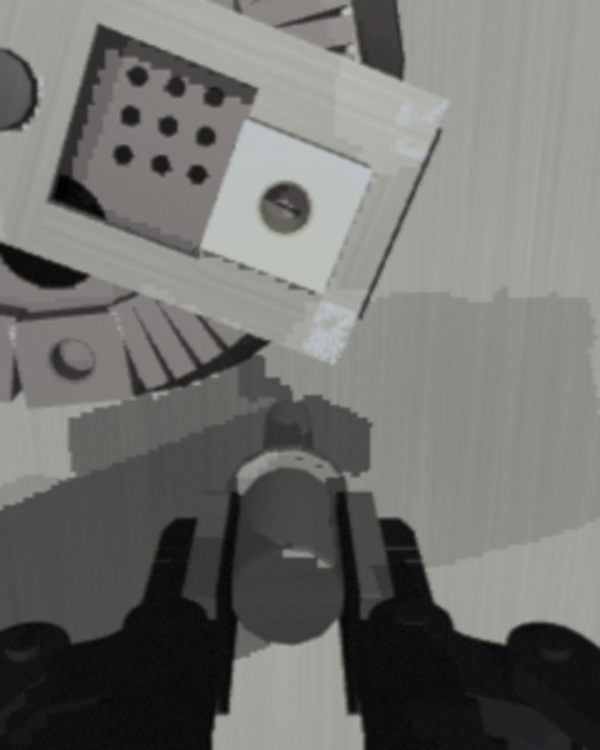

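View pics/s3.png

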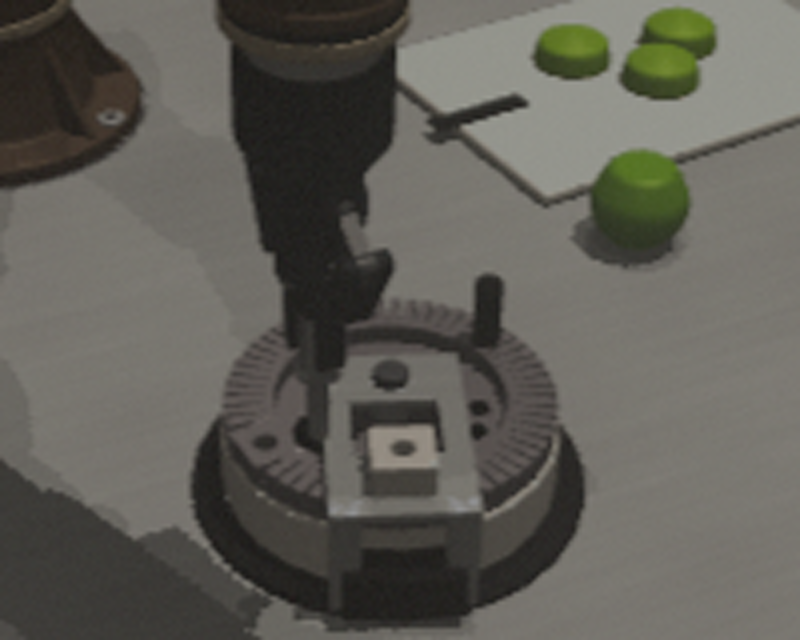

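View pics/d3.png

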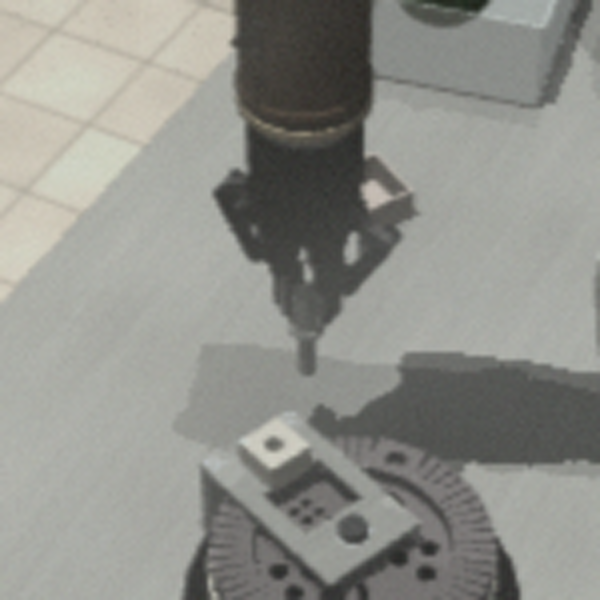

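```bash
python3 - <<'E'
from h import *
np.set_printoptions(precision=4,suppress=True)
s=telemetry.read_state();c=cam("wrist");W=lambda x,y:((x+.5)/2.5-.5+200,(y+.5)/2.5-.5+50)
G=plane(c,*W(285,208),.1);print("guide",G)
cs=[(243,121),(372,168),(328,293),(202,248)]
Q=[plane(c,*W(*p),.1) for p in cs];print("corners mean",np.mean(Q,0),[np.linalg.norm(Q[i]-Q[i-1]).round(4) for i in range(4)])
L=plane(c,*W(73,359),.068);print("lock hole",L)
T=c["tool_from_camera"];K=c["mtx"]
def tr(p):
    u,v=W(*p);d=np.array([(u-K[0,2])/K[0,0],-(v-K[1,2])/K[1,1],-1]);return T[:3,3],T[:3,:3]@d
o,d=tr((288,598));
t=.1466;print("top tool frame by size",o+d*t," at x=0:",o+d*(-o[0]/d[0]))
for p in [(232,598),(344,598),(288,402)]: 
    o,d=tr(p);print(o+d*(-o[0]/d[0]))
a=cam("scene");b=cam("side")
S=lambda x,y:((x+.5)/4-.5+230,(y+.5)/4-.5+100);D=lambda x,y:((x+.5)/4-.5+230,(y+.5)/4-.5+80)
print("guide",tri(a,S(403,448),b,D(273,444)),"foot",tri(a,S(317,440),b,D(307,373)), s["eef_pos"])
print("handle top",plane(a,*S(489,281),.113),"lock s",plane(a,*S(264,442),.068),"lock d",plane(b,*D(398,458),.068))
print("hub",plane(b,*D(353,526),.085),plane(a,*S(391,370),.085))
E
```

```text
guide [0.6314 0.0706 0.1   ]
corners mean [0.6317 0.0702 0.1   ] [np.float64(0.0355), np.float64(0.0361), np.float64(0.0359), np.float64(0.037)]
lock hole [0.5611 0.0171 0.068 ]
top tool frame by size [-0.0033 -0.0001  0.0012]  at x=0: [ 0.     -0.0001 -0.0036]
[ 0.     -0.0097 -0.0036]
[ 0.      0.0095 -0.0036]
[ 0.     -0.0001  0.0892]
guide (array([0.6329, 0.0707, 0.0995]), np.float64(0.002350823633393232)) foot (array([0.6337, 0.019 , 0.1239]), np.float64(0.0026855856350400374)) [0.6325 0.0187 0.1998]
handle top [0.5294 0.1793 0.113 ] lock s [0.5636 0.0171 0.068 ] lock d [0.5604 0.0143 0.068 ]
hub [0.553  0.0986 0.085 ] [0.5521 0.1034 0.085 ]
```

```bash
python3 -m handwheel '[[26,0,7,0,0,0,0],[51.7,1,15,0.4,0,0,0],[51.7,1,15,0.4,0,0,0],[51.7,1,15,0.4,0,0,0]]' 40
python3 - <<'E'
from h import *
togo([.6315,.0704,.147],90)
a=cam("scene");b=cam("side");c=cam("wrist")
zoom(a,290,150,370,240,5,"s4");zoom(b,260,150,340,210,6,"d4"); zoom(c,200,50,440,350,2.5,"w4")
print(telemetry.read_state()["eef_pos"])
E
```

```text
time_s: 5.4
eef_pos: [0.6342, 0.07, 0.1853]
tcp_rot: [-2.223, -2.211, 0.015]
contact_force: [-0.4, -1.4, -1.0]
grip_width: 0.217
t=5.40 shift [ 0.4 -2.3 38.3] turn [-0.6  0.2 -0.3] F [-0.4 -1.4 -1. ] grip 0.217
[0.63427984 0.06964321 0.18542466]
```

View pics/s4.png

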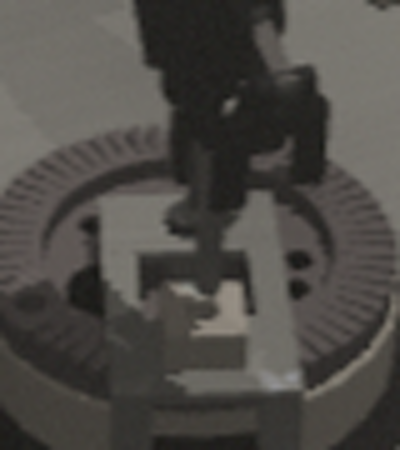

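View pics/d4.png

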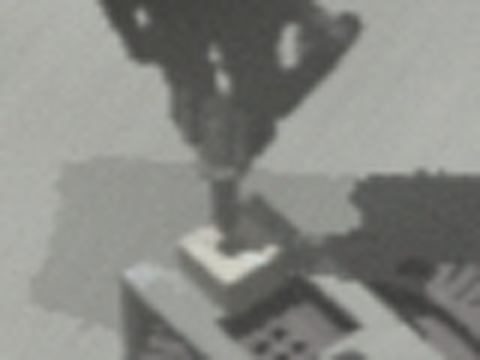

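View pics/w4.png

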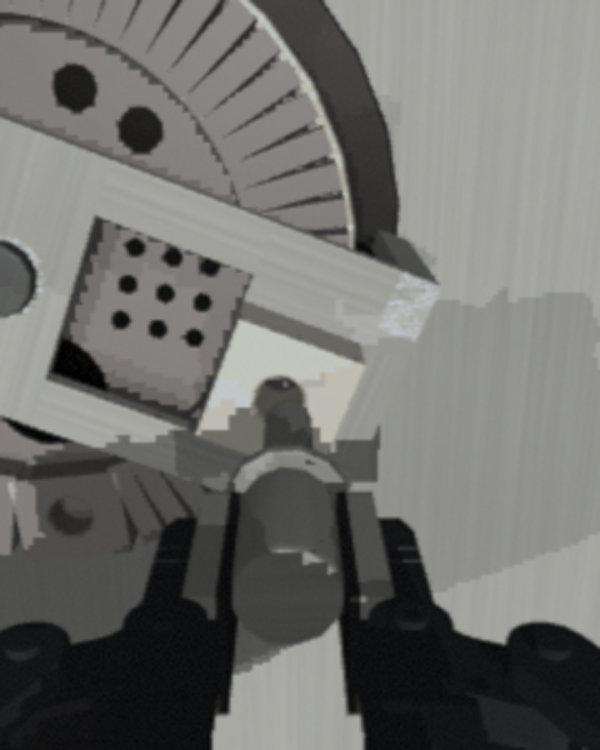

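I slipped a sign on the last small y shift: the wrist view shows the hole at (279,390), left of the foot at (288,410). I'll correct that and start lowering.

```bash
python3 -m handwheel '[[0.4,-2.4,0,-0.6,0,-0.3,0],[0.4,-2.4,0,-0.6,0,-0.3,0],[0.4,-2.4,4,-0.6,0,-0.3,0],[0.4,-2.4,4,-0.6,0,-0.3,0]]' 40
python3 - <<'E'
from h import *
togo([.6315,.0704,.147],90)
a=cam("scene");b=cam("side");c=cam("wrist")
A=np.hstack([cv2.resize(x["frame"][y0:y0+50,x0:x0+50],(400,400),interpolation=cv2.INTER_CUBIC) for x,x0,y0 in((a,305,180),(b,275,165))])
cv2.imwrite("pics/m5.png",A); zoom(c,200,50,440,350,2.5,"w5")
E
```

```text
time_s: 6.05
eef_pos: [0.6316, 0.07, 0.181]
tcp_rot: [2.222, 2.219, -0.004]
contact_force: [-0.6, -0.1, -0.9]
grip_width: 0.218
t=6.05 shift [ 0.5 -0.1 34. ] turn [-0.1  0.2 -0.1] F [-0.6 -0.1 -0.9] grip 0.218
```

View pics/m5.png

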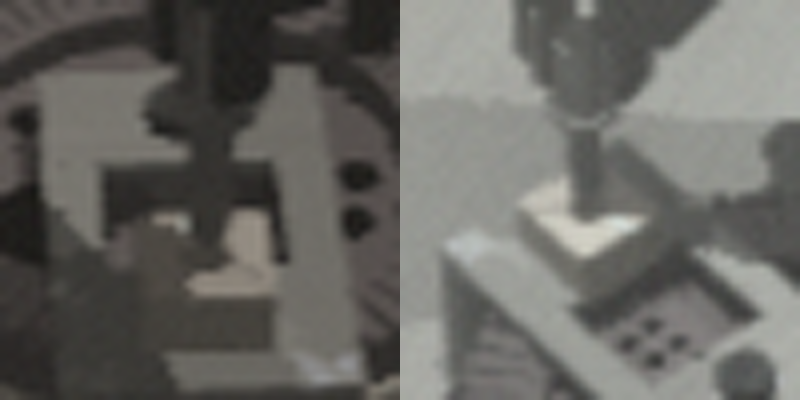

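View pics/w5.png

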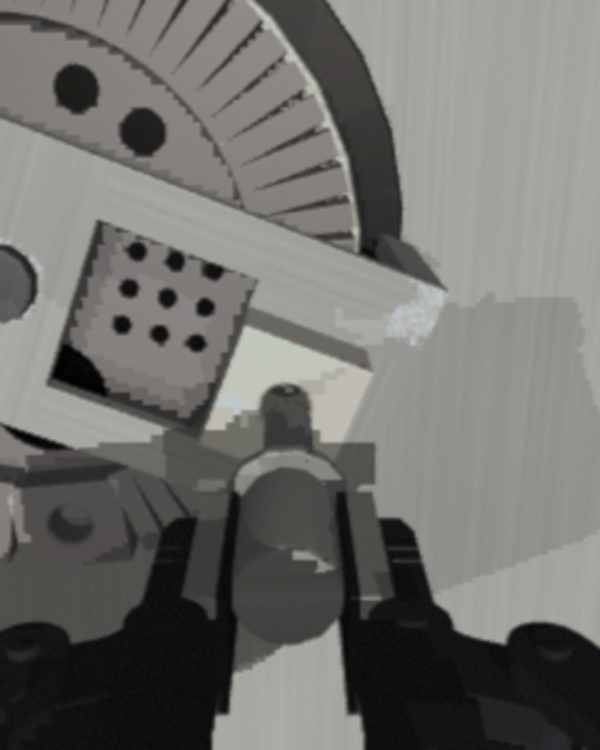

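The foot now stands over the hole: both are centred near column 286 in the wrist view, and the side view agrees. I'll lower in small steps and watch the force.

```bash
python3 -m handwheel '[[0.4,0,3,0,0,0,0],[0.4,0,6,0,0,0,0],[0.4,0,8,0,0,0,0],[0.4,0,8,0,0,0,0]]' 40
python3 -c "
from h import *
togo([.6315,.0704,.147],90)"
```

```text
time_s: 6.7
eef_pos: [0.6317, 0.0705, 0.1731]
tcp_rot: [2.221, 2.219, -0.004]
contact_force: [-0.3, 0.3, -0.3]
grip_width: 0.221
t=6.70 shift [-0.  -0.2 26.1] turn [-0.   0.2 -0.1] F [-0.3  0.3 -0.3] grip 0.221
```

```bash
python3 -m handwheel '[[0,0,2,0,0,0,0],[0,0,4,0,0,0,0],[0,0,6,0,0,0,0],[0,0,6,0,0,0,0]]' 40
python3 -c "
from h import *
togo([.6315,.0704,.147],90)"
```

```text
time_s: 7.2
eef_pos: [0.6316, 0.0703, 0.1668]
tcp_rot: [2.222, 2.219, -0.004]
contact_force: [-0.6, -0.0, -1.0]
grip_width: 0.222
t=7.20 shift [ 0.1 -0.  19.8] turn [-0.1  0.2 -0.1] F [-0.6 -0.  -1. ] grip 0.222
```

```bash
python3 -m handwheel '[[0,0,3,0,0,0,0],[0,0,6,0,0,0,0],[0,0,9,0,0,0,0],[0,0,12,0,0,0,0],[0,0,12,0,0,0,0]]' 40
python3 - <<'E'
from h import *
togo([.6315,.0704,.147],90)
a=cam("scene");b=cam("side")
A=np.hstack([cv2.resize(x["frame"][y0:y0+50,x0:x0+50],(400,400),interpolation=cv2.INTER_CUBIC) for x,x0,y0 in((a,305,180),(b,275,165))])
cv2.imwrite("pics/m6.png",A)
E
```

```text
time_s: 7.82
eef_pos: [0.6314, 0.0703, 0.1544]
tcp_rot: [2.222, 2.22, -0.005]
contact_force: [-0.3, -0.5, -1.3]
grip_width: 0.217
t=7.83 shift [0.1 0.1 7.4] turn [-0.1  0.2 -0.1] F [-0.3 -0.5 -1.3] grip 0.217
```

View pics/m6.png

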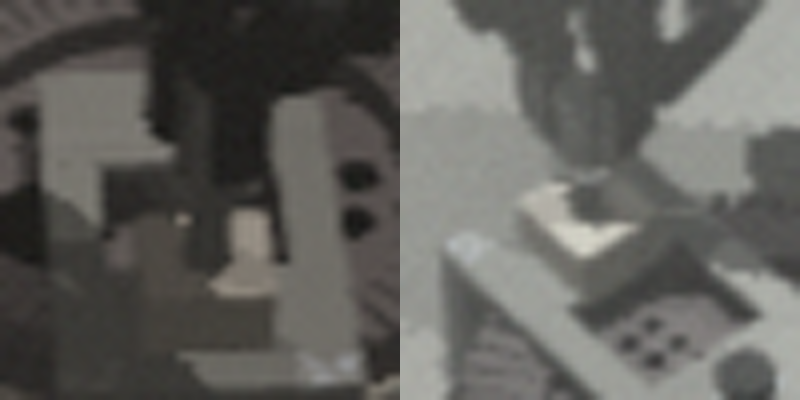

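The pin has clearly entered the guide with no contact force: in the side view the collar has sunk to about (580,170), close above the block. I'll go on in 1 mm steps until it touches the wheel or nearly so.

```bash
python3 -m handwheel '[[0,0,1,0,0,0,0],[0,0,2,0,0,0,0],[0,0,3,0,0,0,0],[0,0,4,0,0,0,0],[0,0,4.5,0,0,0,0]]' 40
python3 -c "
from h import *
togo([.6315,.0704,.147],90)"
```

```text
time_s: 8.55
eef_pos: [0.6315, 0.0703, 0.1502]
tcp_rot: [2.222, 2.22, -0.005]
contact_force: [-1.0, -0.6, 0.2]
grip_width: 0.216
t=8.55 shift [ 0.1 -0.   3.2] turn [-0.1  0.2 -0.1] F [-1.  -0.6  0.2] grip 0.216
```

```bash
python3 -m handwheel '[[0,0,0.7,0,0,0,0],[0,0,1.4,0,0,0,0],[0,0,2,0,0,0,0],[0,0,2,0,0,0,0]]' 40
python3 -c "
from h import *
togo([.6315,.0704,.147],90)"
```

```text
time_s: 9.05
eef_pos: [0.6315, 0.0703, 0.1481]
tcp_rot: [2.222, 2.22, -0.005]
contact_force: [-0.2, 0.4, -2.1]
grip_width: 0.219
t=9.05 shift [0.1 0.  1.1] turn [-0.1  0.2 -0.1] F [-0.2  0.4 -2.1] grip 0.219
```

```bash
python3 -m handwheel '[[0,0,0.5,0,0,0,0.3],[0,0,0.5,0,0,0,0.45],[0,0,0.5,0,0,0,0.6],[0,0,0.5,0,0,0,0.6],[0,0,0.5,0,0,0,0.6]]' 40
python3 - <<'E'
from h import *
togo([.6315,.0704,.25],90)
a=cam("scene");b=cam("side");c=cam("wrist")
A=np.hstack([cv2.resize(x["frame"][y0:y0+50,x0:x0+50],(400,400),interpolation=cv2.INTER_CUBIC) for x,x0,y0 in((a,305,180),(b,275,165))])
cv2.imwrite("pics/m7.png",A);zoom(c,200,50,440,350,2.5,"w7")
E
```

```text
time_s: 9.68
eef_pos: [0.6315, 0.0703, 0.1476]
tcp_rot: [2.222, 2.22, -0.005]
contact_force: [0.6, -0.6, -1.0]
grip_width: 0.6
t=9.68 shift [-2.000e-01 -1.000e-01 -1.024e+02] turn [-0.1  0.2 -0.1] F [ 0.6 -0.6 -1. ] grip 0.600
```

View pics/m7.png

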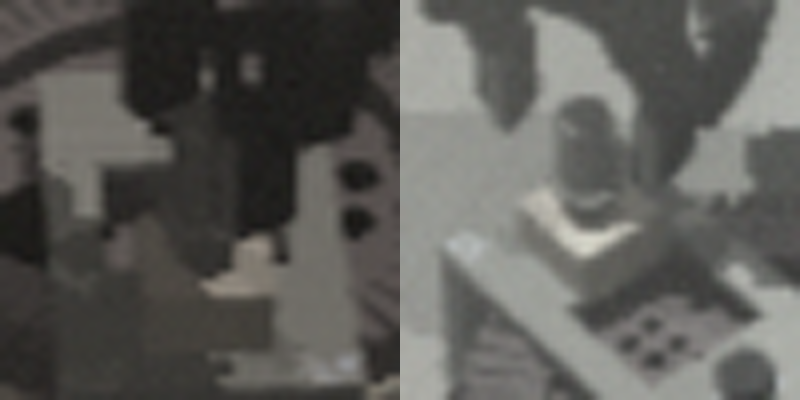

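View pics/w7.png

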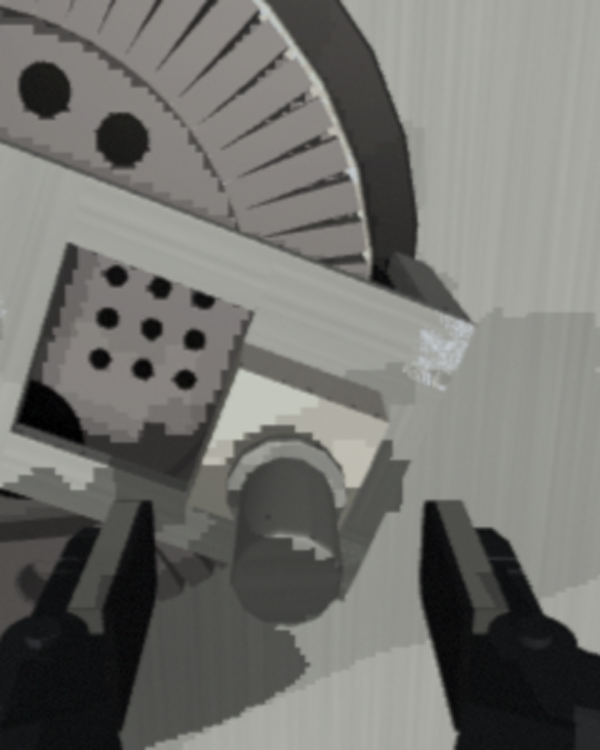

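Released: the pin stands upright in the guide, collar slightly above the block. Now I rise and move over the handle.

```bash
python3 -m handwheel '[[0,0,-25,0,0,0,0.6],[0,0,-60,0,0,0,0.6],[0,0,-100,0,0,0,0.6],[0,0,-100,0,0,0,0.6]]' 40
python3 - <<'E'
from h import *
togo([.530,.190,.20],106.4)
b=cam("side");zoom(b,260,150,340,210,6,"d8")
E
```

```text
time_s: 10.32
eef_pos: [0.6334, 0.0712, 0.2512]
tcp_rot: [2.219, 2.217, 0.003]
contact_force: [0.1, 0.2, 0.4]
grip_width: 0.601
t=10.32 shift [ 118.8 -103.7   50.5] turn [  0.3   0.1 -16.5] F [0.1 0.2 0.4] grip 0.601
```

View pics/d8.png

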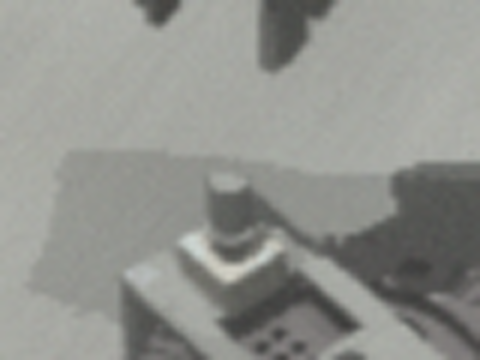

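```bash
python3 -m handwheel '[[35,-32,10,0,0,-5,0.6],[75,-67,25,0,0,-10,0.6],[108,-104,50,0,0,-16.5,0.6],[108,-104,50,0,0,-16.5,0.6],[108,-104,50,0,0,-16.5,0.6]]' 40
python3 - <<'E'
from h import *
togo([.530,.179,.20],106.4)
c=cam("wrist");cv2.imwrite("pics/w9.png",c["frame"])
E
```

```text
time_s: 11.0
eef_pos: [0.5286, 0.1782, 0.198]
tcp_rot: [1.88, 2.514, -0.003]
contact_force: [1.1, -1.2, 0.1]
grip_width: 0.598
t=11.00 shift [ 0.4  1.6 -2. ] turn [-0.   0.2 -0. ] F [ 1.1 -1.2  0.1] grip 0.598
```

View pics/w9.png

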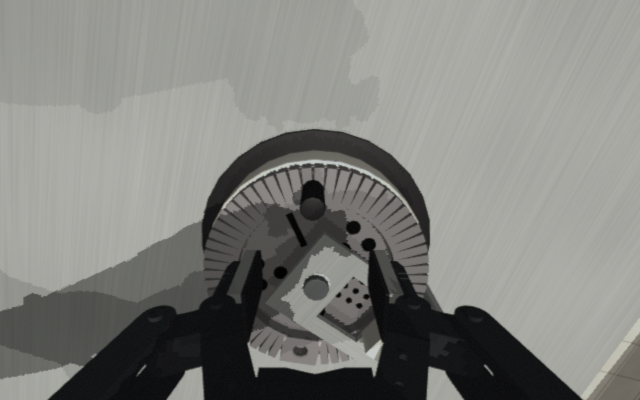

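```bash
python3 - <<'E'
from h import *
np.set_printoptions(precision=4,suppress=True)
c=cam("wrist")
zoom(c,260,150,380,310,4,"w9z")
H=plane(c,313,208,.113);B=plane(c,316,287,.085);print(H,B, plane(c,316,287,.09))
x=lambda p:(p,)
ax=np.array([.5523,.1013])
r=H[:2]-ax;print(np.linalg.norm(r),np.degrees(np.arctan2(r[1],r[0])))
L=plane(c,205,228,.003);Rr=plane(c,430,228,.003);print(L,Rr)
E
```

```text
[0.5271 0.1803 0.113 ] [0.5524 0.1022 0.085 ] [0.5514 0.1054 0.09  ]
0.08295278472257907 107.65303599558773
[0.4347 0.0856 0.003 ] [0.6643 0.1528 0.003 ]
```

View pics/w9z.png

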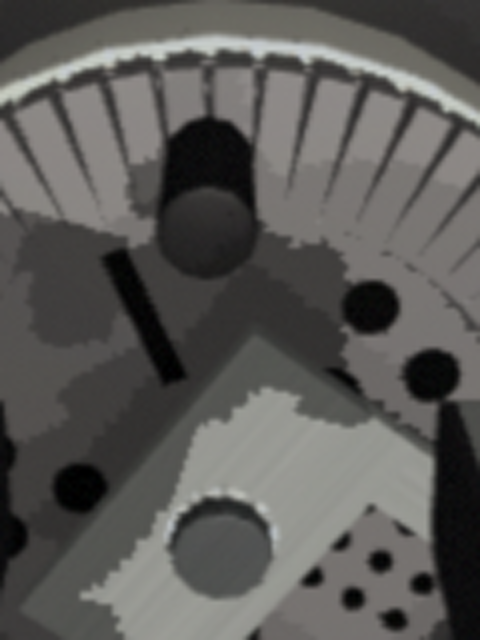

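The handle top is at pixel (311,208) → (0.526, 0.180), 83 mm from the axis, which matches the 82 mm given. I'll lower the half-open fingers around the post.

```bash
python3 -c "
from h import *
togo([.5263,.180,.096],107.5)"
python3 -m handwheel '[[2,-2,30,0,0,-1,0.6],[2.5,-2,60,0,0,-1,0.55],[2.5,-2,85,0,0,-1,0.5],[2.5,-2,102,0,0,-1,0.45],[2.5,-2,102,0,0,-1,0.45]]' 20
python3 - <<'E'
from h import *
togo([.5263,.180,.096],107.5)
a=cam("scene");b=cam("side");c=cam("wrist")
A=np.hstack([cv2.resize(x["frame"][y0:y0+80,x0:x0+80],(400,400),interpolation=cv2.INTER_CUBIC) for x,x0,y0 in((a,310,130),(b,270,190))])
cv2.imwrite("pics/m10.png",A);zoom(c,220,150,420,350,2.5,"w10")
E
```

```text
t=11.10 shift [  3.5  -2.6 102.6] turn [ 0.1  0.2 -1.2] F [ 0.9  0.2 -0.1] grip 0.599
time_s: 11.72
eef_pos: [0.5271, 0.1785, 0.0957]
tcp_rot: [1.862, 2.527, -0.004]
contact_force: [-0.8, -0.1, -0.1]
grip_width: 0.451
t=11.72 shift [ 1.7 -0.3 -0.3] turn [-0.   0.2 -0.3] F [-0.8 -0.1 -0.1] grip 0.451
```

View pics/m10.png

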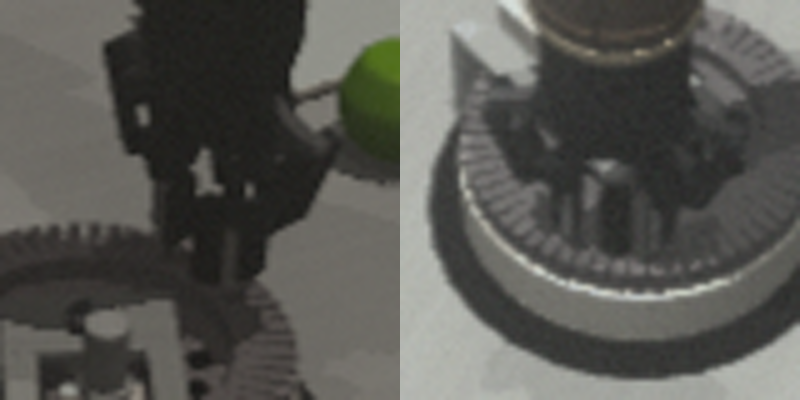

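View pics/w10.png

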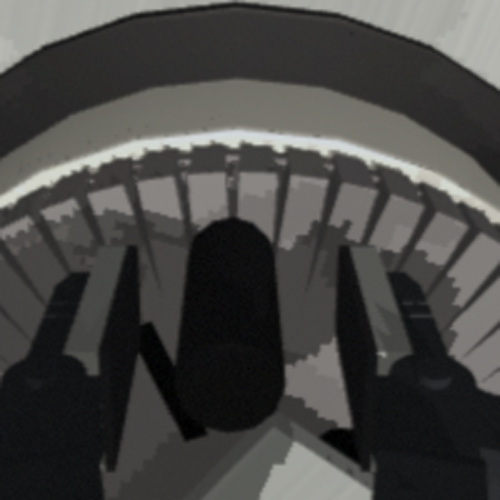

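```bash
cat >> h.py <<'E'
AX=np.array([.5523,.1013])
def arc(dphi=15,n=5,Rr=.082,z=.096):
    s=telemetry.read_state(); p=s["eef_pos"][:2]-AX; ph=np.degrees(np.arctan2(p[1],p[0]))
    R0=R.from_rotvec(s["tcp_rot"]); xa=R0.apply([1,0,0]); f=s["contact_force"]
    e=np.array([np.cos(np.radians(ph)),np.sin(np.radians(ph))]); t=np.array([-e[1],e[0]])
    print("t=%.2f phi=%.2f r=%.1f toolx=%.1f z=%.1f Ftan=%.1f Frad=%.1f Fz=%.1f grip=%.3f"%(s["time_s"],ph,1000*np.linalg.norm(p),np.degrees(np.arctan2(xa[1],xa[0])),1000*s["eef_pos"][2],t@f[:2],e@f[:2],f[2],s["grip_width"]))
    for k in range(1,n+1):
        a=np.radians(ph+dphi*k/n); c,sn=np.cos(a),np.sin(a)
        Rt=R.from_matrix(np.array([[c,sn,0],[sn,-c,0],[0,0,-1]]))
        d=R0.inv().apply(np.array([AX[0]+Rr*c,AX[1]+Rr*sn,z])-s["eef_pos"])*1000
        print(d.round(1),np.degrees((R0.inv()*Rt).as_rotvec()).round(1))
E
python3 -m handwheel '[[0,0,0,0,0,0,0.38],[0,0,0,0,0,0,0.3],[0,0,0,0,0,0,0.3]]' 20
python3 -c "
from h import *
arc(12,4)"
```

```text
time_s: 12.25
eef_pos: [0.528, 0.1795, 0.0978]
tcp_rot: [1.86, 2.526, 0.001]
contact_force: [-0.1, -0.4, -0.8]
grip_width: 0.297
t=12.25 phi=107.24 r=81.9 toolx=107.3 z=97.8 Ftan=0.2 Frad=-0.4 Fz=-0.8 grip=0.297
[ 0.  -4.3  1.8] [ 0.2  0.2 -3. ]
[-0.3 -8.6  1.8] [ 0.2  0.2 -6. ]
[ -0.9 -12.8   1.8] [ 0.2  0.2 -9. ]
[ -1.7 -17.1   1.8] [  0.2   0.2 -12. ]
```

```bash
python3 -m handwheel '[[0,-4.3,1,0,0,-3,0.3],[-0.3,-8.6,1,0,0,-6,0.3],[-0.9,-12.8,1,0,0,-9,0.3],[-1.7,-17.1,1,0,0,-12,0.3]]' 20
python3 - <<'E'
from h import *
arc(15,5)
b=cam("side");c=cam("wrist");zoom(b,260,150,380,270,4,"d11");zoom(c,220,150,420,350,2.5,"w11")
E
```

```text
time_s: 12.75
eef_pos: [0.513, 0.1732, 0.097]
tcp_rot: [1.583, 2.707, 0.003]
contact_force: [2.8, 1.0, -3.1]
grip_width: 0.301
t=12.75 phi=118.66 r=81.9 toolx=119.4 z=97.0 Ftan=-2.9 Frad=-0.4 Fz=-3.1 grip=0.301
[-0.  -4.3  1. ] [ 0.2  0.2 -2.3]
[-0.3 -8.6  1. ] [ 0.2  0.2 -5.3]
[ -0.8 -12.8   1. ] [ 0.2  0.2 -8.3]
[ -1.5 -17.1   1. ] [  0.2   0.2 -11.3]
[ -2.5 -21.3   0.9] [  0.2   0.2 -14.3]
```

View pics/d11.png

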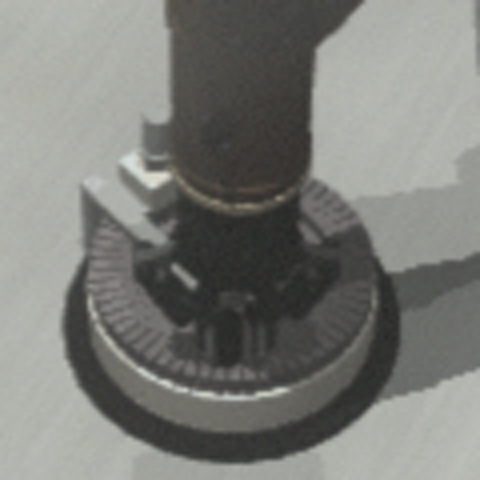

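View pics/w11.png

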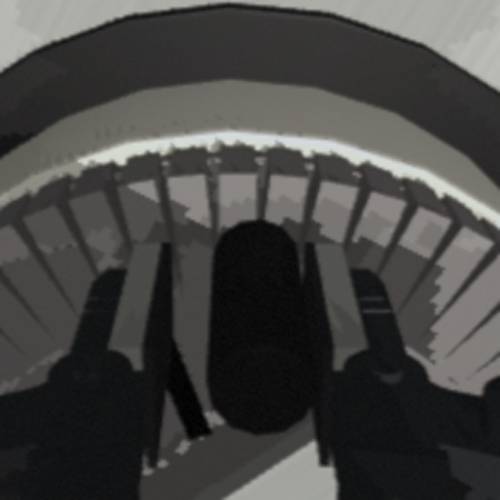

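The right finger pushes the post with about 3 N tangential force, the wheel follows, and the pin still stands in the side view. I go on along the arc.

```bash
python3 -m handwheel '[[0,-4.3,0.5,0,0,-2.5,0.3],[-0.3,-8.6,1,0,0,-5,0.3],[-0.8,-12.8,1,0,0,-8,0.3],[-1.5,-17.1,1,0,0,-11,0.3],[-2.5,-21.3,1,0,0,-14,0.3]]' 20
python3 -c "
from h import *
arc(15,5)"
```

```text
time_s: 13.48
eef_pos: [0.4957, 0.1609, 0.0965]
tcp_rot: [1.238, 2.881, 0.004]
contact_force: [4.6, 1.7, 2.5]
grip_width: 0.297
t=13.47 phi=133.52 r=82.2 toolx=133.5 z=96.5 Ftan=-4.5 Frad=-1.9 Fz=2.5 grip=0.297
[-0.3 -4.3  0.5] [ 0.2  0.3 -3. ]
[-0.6 -8.6  0.5] [ 0.2  0.3 -6. ]
[ -1.2 -12.8   0.4] [ 0.2  0.3 -9. ]
[ -2.  -17.1   0.4] [  0.2   0.3 -12. ]
[ -3.  -21.2   0.4] [  0.2   0.3 -15. ]
```

```bash
python3 -m handwheel '[[-0.3,-4.3,0.5,0,0,-3,0.3],[-0.6,-8.6,0.5,0,0,-6,0.3],[-1.2,-12.8,0.4,0,0,-9,0.3],[-2,-17.1,0.4,0,0,-12,0.3],[-3,-21.2,0.4,0,0,-15,0.3]]' 20
python3 -c "
from h import *
arc(9,3)"
```

```text
time_s: 14.1
eef_pos: [0.483, 0.145, 0.0965]
tcp_rot: [0.846, 3.018, 0.006]
contact_force: [5.7, 4.4, 1.1]
grip_width: 0.297
t=14.10 phi=147.78 r=81.9 toolx=148.7 z=96.5 Ftan=-6.8 Frad=-2.4 Fz=1.1 grip=0.297
[ 0.  -4.3  0.5] [ 0.3  0.4 -2.1]
[-0.2 -8.6  0.4] [ 0.3  0.4 -5.1]
[ -0.7 -12.8   0.4] [ 0.3  0.4 -8.1]
```

```bash
python3 -m handwheel '[[0,-3.5,0.4,0,0.2,-2,0.3],[-0.2,-7,0.4,0,0.3,-4,0.3],[-0.5,-10,0.4,0,0.3,-6,0.3],[-0.7,-12.8,0.4,0,0.3,-8,0.3],[-0.7,-12.8,0.4,0,0.3,-8,0.3]]' 20
python3 - <<'E'
from h import *
arc(6,3)
a=cam("scene");b=cam("side");c=cam("wrist");zoom(c,220,150,420,350,2.5,"w12")
A=np.hstack([cv2.resize(x["frame"][y0:y0+80,x0:x0+80],(400,400),interpolation=cv2.INTER_CUBIC) for x,x0,y0 in((a,290,160),(b,270,165))])
cv2.imwrite("pics/m12.png",A)
E
```

```text
time_s: 14.72
eef_pos: [0.4773, 0.1344, 0.0964]
tcp_rot: [0.63, 3.074, 0.01]
contact_force: [3.5, 3.6, 2.3]
grip_width: 0.302
t=14.72 phi=156.17 r=82.0 toolx=156.8 z=96.4 Ftan=-4.7 Frad=-1.8 Fz=2.3 grip=0.302
[ 0.  -2.9  0.4] [ 0.4  0.2 -1.3]
[-0.1 -5.7  0.4] [ 0.4  0.2 -3.3]
[-0.3 -8.6  0.4] [ 0.4  0.2 -5.3]
```

View pics/w12.png

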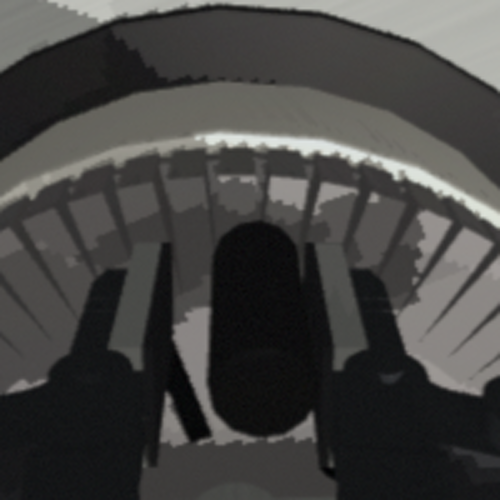

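View pics/m12.png

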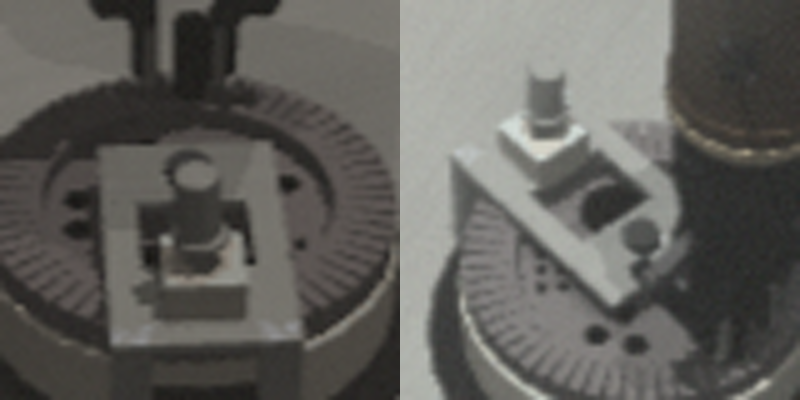

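Wrist view: the post at column 260, touching only the right pad. The side view shows the big port coming into the window and the pin upright, with its top at full-frame (299,180). I'll track the pin top by template matching to catch the drop.

```bash
cat >> h.py <<'E'
def drop(init=False,save=None):
    out=[]
    for n,(x0,y0,w,h) in {"side":(292,174,14,12),"scene":(320,187,18,14)}.items():
        c=read_camera(n); g=cv2.cvtColor(c["frame"],cv2.COLOR_BGR2GRAY)
        if init: np.save(f"t_{n}.npy",g[y0:y0+h,x0:x0+w])
        T=np.load(f"t_{n}.npy"); m=cv2.matchTemplate(g[y0-4:y0+h+12,x0-5:x0+w+5],T,cv2.TM_CCOEFF_NORMED)
        _,s,_,l=cv2.minMaxLoc(m); out.append((n,"dx %d dy %d s %.2f"%(l[0]-5,l[1]-4,s)))
        if save: zoom(c,270 if n=="side" else 290,165 if n=="side" else 160,350 if n=="side" else 370,245 if n=="side" else 240,5,f"{save}_{n}")
    print(out)
E
python3 -c "
from h import *
drop(True);arc(6,3)"
python3 -m handwheel '[[0,-2.8,0.4,0.2,0.2,-1.3,0.3],[-0.1,-5.7,0.4,0.2,0.2,-3.3,0.3],[-0.3,-8.5,0.4,0.2,0.2,-5.3,0.3],[-0.3,-8.5,0.4,0.2,0.2,-5.3,0.3]]' 20
python3 -c "
from h import *
drop();arc(4,4)"
```

```text
[('side', 'dx 0 dy 0 s 1.00'), ('scene', 'dx 0 dy 0 s 1.00')]
t=14.97 phi=156.16 r=81.9 toolx=156.8 z=96.4 Ftan=-4.6 Frad=-1.2 Fz=2.6 grip=0.295
[ 0.  -2.9  0.4] [ 0.4  0.2 -1.4]
[-0.1 -5.7  0.4] [ 0.4  0.2 -3.4]
[-0.3 -8.6  0.4] [ 0.4  0.2 -5.4]
time_s: 15.48
eef_pos: [0.4746, 0.1273, 0.0964]
tcp_rot: [0.487, 3.103, 0.007]
contact_force: [2.6, 5.0, 2.6]
grip_width: 0.301
[('side', 'dx 0 dy 0 s 1.00'), ('scene', 'dx 0 dy 0 s 0.97')]
t=15.57 phi=161.47 r=81.9 toolx=162.1 z=96.4 Ftan=-4.8 Frad=-2.0 Fz=2.8 grip=0.300
[ 0.1 -1.4  0.4] [ 0.3  0.  -0.3]
[ 0.  -2.9  0.4] [ 0.3  0.  -1.3]
[-0.  -4.3  0.4] [ 0.3  0.  -2.3]
[-0.1 -5.7  0.4] [ 0.3  0.  -3.3]
```

```bash
python3 -m handwheel '[[0,-1.4,0.4,0.3,0,-0.5,0.3],[0,-2.9,0.4,0.3,0,-1.3,0.3],[0,-4.3,0.4,0.3,0,-2.3,0.3],[-0.1,-5.7,0.4,0.3,0,-3.3,0.3]]' 20
python3 -c "
from h import *
drop();arc(3,3)"
```

```text
time_s: 16.08
eef_pos: [0.4735, 0.1233, 0.0965]
tcp_rot: [0.394, 3.115, 0.002]
contact_force: [3.3, 5.7, 1.5]
grip_width: 0.302
[('side', 'dx 0 dy 0 s 1.00'), ('scene', 'dx 0 dy 0 s 0.96')]
t=16.18 phi=164.55 r=81.8 toolx=165.6 z=96.4 Ftan=-5.9 Frad=-1.5 Fz=2.0 grip=0.301
[ 0.2 -1.4  0.4] [0.1 0.1 0. ]
[ 0.2 -2.9  0.4] [ 0.1  0.1 -1. ]
[ 0.1 -4.3  0.4] [ 0.1  0.1 -2. ]
```

```bash
python3 -m handwheel '[[0.1,-1,0.4,0,0,0,0.3],[0.1,-2,0.4,0,0,-0.5,0.3],[0.1,-3,0.4,0,0,-1,0.3],[0.1,-3,0.4,0,0,-1,0.3]]' 20
python3 -c "
from h import *
drop();arc(3,3)"
```

```text
time_s: 16.68
eef_pos: [0.473, 0.1215, 0.0964]
tcp_rot: [0.365, 3.118, 0.005]
contact_force: [3.1, 4.9, 1.2]
grip_width: 0.303
[('side', 'dx 0 dy 0 s 1.00'), ('scene', 'dx 0 dy 0 s 0.96')]
t=16.77 phi=165.76 r=81.8 toolx=166.6 z=96.4 Ftan=-7.0 Frad=-2.5 Fz=1.1 grip=0.301
[ 0.2 -1.4  0.4] [ 0.2  0.1 -0.1]
[ 0.2 -2.9  0.4] [ 0.2  0.1 -1.1]
[ 0.1 -4.3  0.4] [ 0.2  0.1 -2.1]
```

```bash
python3 -m handwheel '[[0.1,-0.7,0.4,0,0,0,0.3],[0.1,-1.4,0.4,0,0,-0.5,0.3],[0.1,-2,0.4,0,0,-1,0.3],[0.1,-2,0.4,0,0,-1,0.3]]' 20
python3 -c "
from h import *
drop();arc(3,3)"
```

```text
time_s: 17.27
eef_pos: [0.4728, 0.1206, 0.0963]
tcp_rot: [0.335, 3.12, 0.008]
contact_force: [2.6, 5.4, 1.4]
grip_width: 0.298
[('side', 'dx 0 dy 0 s 1.00'), ('scene', 'dx 0 dy 0 s 0.95')]
t=17.38 phi=166.35 r=81.9 toolx=167.7 z=96.3 Ftan=-6.3 Frad=-1.7 Fz=1.8 grip=0.301
[ 0.1 -1.4  0.3] [0.3 0.2 0.4]
[ 0.1 -2.9  0.3] [ 0.3  0.2 -0.6]
[ 0.1 -4.3  0.3] [ 0.3  0.2 -1.6]
```

```bash
python3 -m handwheel '[[0.1,-1.2,0.3,0,0,0,0.3],[0.1,-2.4,0.3,0,0,-0.3,0.3],[0.1,-3.5,0.3,0,0,-0.6,0.3],[0.1,-3.5,0.3,0,0,-0.6,0.3]]' 20
python3 -c "
from h import *
drop();arc(3,3)"
```

```text
time_s: 17.88
eef_pos: [0.472, 0.1183, 0.0963]
tcp_rot: [0.317, 3.121, 0.01]
contact_force: [2.7, 5.6, 1.0]
grip_width: 0.303
[('side', 'dx 0 dy 0 s 1.00'), ('scene', 'dx 0 dy 0 s 0.95')]
t=17.98 phi=168.05 r=82.1 toolx=168.4 z=96.3 Ftan=-6.8 Frad=-1.6 Fz=2.6 grip=0.299
[-0.1 -1.4  0.3] [ 0.4  0.2 -0.6]
[-0.1 -2.9  0.3] [ 0.4  0.2 -1.6]
[-0.1 -4.3  0.2] [ 0.4  0.2 -2.6]
```

```bash
python3 -m handwheel '[[0.1,-1.1,0.3,0,0,0,0.3],[0.1,-2.2,0.3,0,0,-0.3,0.3],[0.1,-3,0.3,0,0,-0.6,0.3],[0.1,-3,0.3,0,0,-0.6,0.3]]' 20
python3 -c "
from h import *
drop();arc(3,3)"
```

```text
time_s: 18.48
eef_pos: [0.4715, 0.1165, 0.0963]
tcp_rot: [0.298, 3.122, 0.013]
contact_force: [2.9, 5.2, 1.8]
grip_width: 0.299
[('side', 'dx 0 dy 0 s 0.99'), ('scene', 'dx 0 dy 0 s 0.95')]
t=18.57 phi=169.36 r=82.2 toolx=169.1 z=96.3 Ftan=-6.9 Frad=-1.5 Fz=0.9 grip=0.298
[-0.2 -1.4  0.2] [ 0.5  0.3 -1.3]
[-0.3 -2.9  0.2] [ 0.5  0.3 -2.3]
[-0.3 -4.3  0.2] [ 0.5  0.3 -3.3]
```

Each call advances about 1.8 mm. The handle is now near 167° and the drop is expected from about 168°, so I take smaller steps.

```bash
python3 -m handwheel '[[-0.1,-1.2,0.3,0.2,0,-0.5,0.3],[-0.1,-2.4,0.3,0.3,0.2,-1,0.3],[-0.1,-2.4,0.3,0.3,0.2,-1,0.3]]' 20
python3 -c "
from h import *
drop();arc(3,3)"
```

```text
time_s: 18.95
eef_pos: [0.4714, 0.1153, 0.0963]
tcp_rot: [0.268, 3.128, 0.008]
contact_force: [1.6, 5.3, 2.1]
grip_width: 0.299
[('side', 'dx 0 dy 0 s 0.99'), ('scene', 'dx 0 dy 0 s 0.95')]
t=19.05 phi=170.22 r=82.1 toolx=170.2 z=96.3 Ftan=-5.7 Frad=-1.7 Fz=3.0 grip=0.302
[-0.1 -1.4  0.3] [ 0.3  0.1 -1. ]
[-0.2 -2.9  0.3] [ 0.3  0.1 -2. ]
[-0.2 -4.3  0.3] [ 0.3  0.1 -3. ]
```

```bash
python3 -m handwheel '[[-0.1,-1.2,0.3,0.2,0,-0.5,0.3],[-0.1,-2.4,0.3,0.3,0.2,-1,0.3],[-0.1,-2.4,0.3,0.3,0.2,-1,0.3]]' 20
python3 -c "
from h import *
drop(save='p1');arc(3,3)"
```

```text
time_s: 19.42
eef_pos: [0.4712, 0.1141, 0.0963]
tcp_rot: [-0.239, -3.131, -0.003]
contact_force: [1.8, 6.0, 1.8]
grip_width: 0.299
[('side', 'dx 0 dy 0 s 0.99'), ('scene', 'dx 0 dy 0 s 0.95')]
t=19.52 phi=171.01 r=82.0 toolx=171.3 z=96.3 Ftan=-6.2 Frad=-2.3 Fz=2.9 grip=0.298
[-0.  -1.4  0.3] [ 0.1 -0.1 -0.7]
[-0.1 -2.9  0.3] [ 0.1 -0.1 -1.7]
[-0.1 -4.3  0.3] [ 0.1 -0.1 -2.7]
```

```bash
python3 -m handwheel '[[-0.1,-1.2,0.3,0.1,0,-0.4,0.3],[-0.1,-2.4,0.3,0.1,0,-0.8,0.3],[-0.1,-2.4,0.3,0.1,0,-0.8,0.3]]' 20
python3 -c "
from h import *
drop(save='p2');arc(3,3)"
```

```text
time_s: 19.9
eef_pos: [0.4711, 0.1129, 0.0963]
tcp_rot: [-0.214, -3.134, -0.003]
contact_force: [2.3, 5.7, 1.8]
grip_width: 0.298
[('side', 'dx 0 dy 0 s 0.99'), ('scene', 'dx 0 dy 0 s 0.95')]
t=20.00 phi=171.84 r=82.0 toolx=172.2 z=96.3 Ftan=-6.2 Frad=-1.5 Fz=1.3 grip=0.300
[-0.1 -1.4  0.3] [ 0.1 -0.  -0.7]
[-0.1 -2.9  0.3] [ 0.1 -0.  -1.7]
[-0.1 -4.3  0.3] [ 0.1 -0.  -2.7]
```

View pics/p2_side.png

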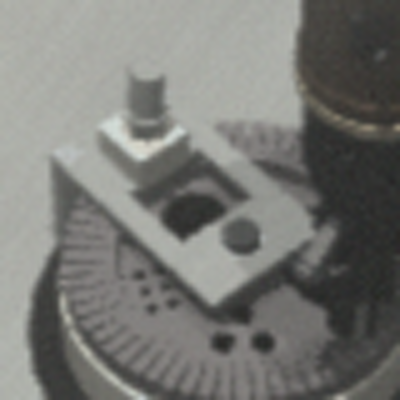

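View pics/p2_scene.png

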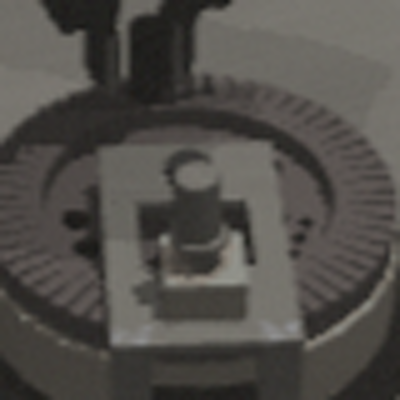

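The pin has not dropped yet and the port is nearly in the window, at (190,212) in the crop. I continue in fine steps of about 1 mm.

```bash
python3 -m handwheel '[[-0.1,-1.2,0.3,0.1,0,-0.4,0.3],[-0.1,-2.3,0.3,0.1,0,-0.7,0.3],[-0.1,-2.3,0.3,0.1,0,-0.7,0.3]]' 20
python3 -c "
from h import *
drop();arc(3,1)"
```

```text
time_s: 20.38
eef_pos: [0.4709, 0.1118, 0.0963]
tcp_rot: [0.193, 3.136, 0.003]
contact_force: [1.3, 6.0, 2.0]
grip_width: 0.302
[('side', 'dx -1 dy 4 s 0.91'), ('scene', 'dx 2 dy 4 s 0.50')]
t=20.48 phi=172.62 r=82.0 toolx=173.0 z=96.3 Ftan=-5.9 Frad=-2.0 Fz=3.1 grip=0.302
[-0.1 -4.3  0.3] [ 0.1  0.  -2.7]
```

```bash
python3 -c "
from h import *
drop();arc(3,1)"
```

```text
[('side', 'dx 0 dy 4 s 0.92'), ('scene', 'dx 2 dy 4 s 0.51')]
t=20.57 phi=172.67 r=82.0 toolx=173.0 z=96.3 Ftan=-6.2 Frad=-2.2 Fz=2.1 grip=0.297
[-0.1 -4.3  0.3] [ 0.1  0.  -2.7]
```

Both cameras report the pin dropped about 4 px (predicted about 3.4 and 5 px). I stop turning and check the picture.

```bash
python3 -c "
from h import *
drop(save='p3');arc(-4,1)
a=cv2.imread('pics/p3_side.png');b=cv2.imread('pics/p3_scene.png');cv2.imwrite('pics/p3.png',np.hstack([a,b]))"
```

```text
[('side', 'dx 0 dy 4 s 0.92'), ('scene', 'dx 2 dy 4 s 0.51')]
t=20.68 phi=172.67 r=82.0 toolx=173.0 z=96.3 Ftan=-6.6 Frad=-0.5 Fz=2.3 grip=0.300
[-0.3  5.7  0.3] [ 0.1 -0.   4.3]
```

View pics/p3.png

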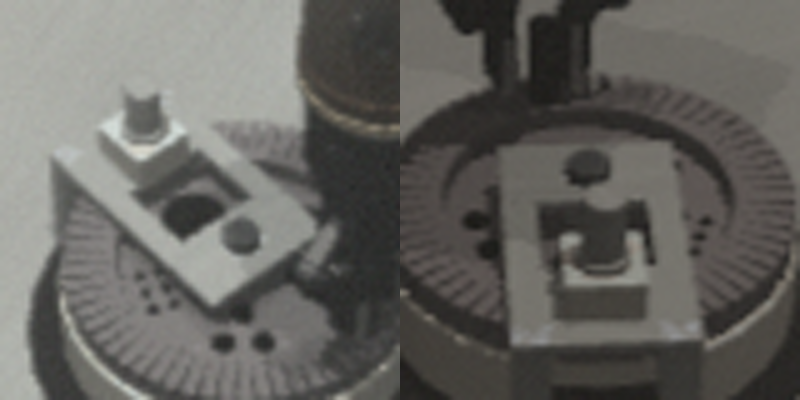

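```bash
python3 - <<'E'
from h import *
a=cam("scene");b=cam("side")
for n,c in(("scene",a),("side",b)):
    print(n,[np.round(proj(c,[.6318,.0705,z]),1) for z in(.148,.136,.1)])
S=lambda x,y:((x+.5)/5-.5+290,(y+.5)/5-.5+160);D=lambda x,y:((x+.5)/5-.5+270,(y+.5)/5-.5+165)
print(S(194,175),S(605-400,203),D(147,73),D(142,90))
zoom(a,310,175,350,225,12,"q_a");zoom(b,280,170,320,215,12,"q_b")
A=[cv2.resize(cv2.imread(f"pics/q_{k}.png"),(390,500)) for k in "ab"];cv2.imwrite("pics/q.png",np.hstack(A))
E
```

```text
scene [array([330.1, 193.8]), array([330. , 198.2]), array([329.6, 211. ])]
side [array([297.6, 179.2]), array([297.7, 182.1]), array([297.9, 190.8])]
(328.4, 194.6) (330.6, 200.2) (299.0, 179.2) (298.0, 182.6)
```

View pics/q.png

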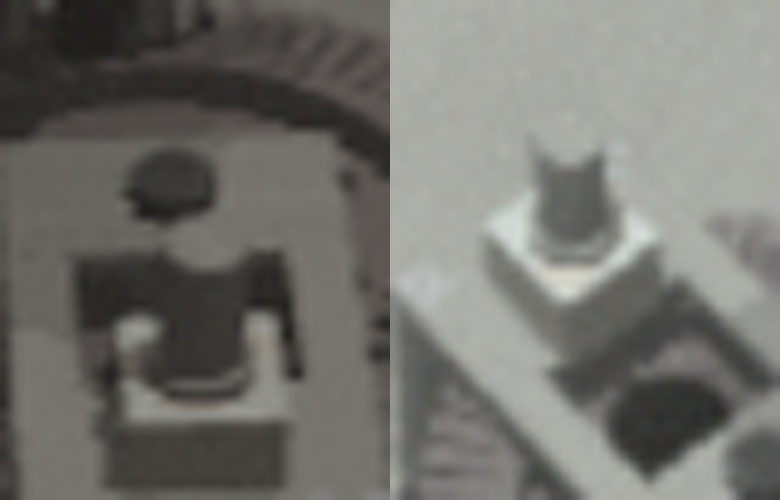

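The drop matches the full 12 mm, the collar rests on the block, and the pin is upright. Now I back the pushing finger off gently so the spring brings the wheel against the pin.

```bash
python3 -m handwheel '[[0,0,0,0,0,0,0.3],[0,1,0,0,0,0,0.3],[0,2,0,0,0,0,0.3],[0,3,0,0,0,0,0.3],[0,3.5,0,0,0,0,0.3]]' 20
python3 -c "
from h import *
drop(save='p4');arc(-3,1);c=cam('wrist');zoom(c,220,150,420,350,2.5,'w14')"
```

```text
time_s: 21.4
eef_pos: [0.4708, 0.1147, 0.096]
tcp_rot: [-0.193, -3.135, -0.001]
contact_force: [-0.1, -0.4, 0.9]
grip_width: 0.296
[('side', 'dx -1 dy 4 s 0.92'), ('scene', 'dx 2 dy 4 s 0.52')]
t=21.50 phi=170.51 r=82.4 toolx=173.0 z=96.1 Ftan=-0.7 Frad=-0.4 Fz=-0.7 grip=0.301
[-0.7  4.3  0.1] [ 0.1 -0.   5.4]
```

View pics/w14.png

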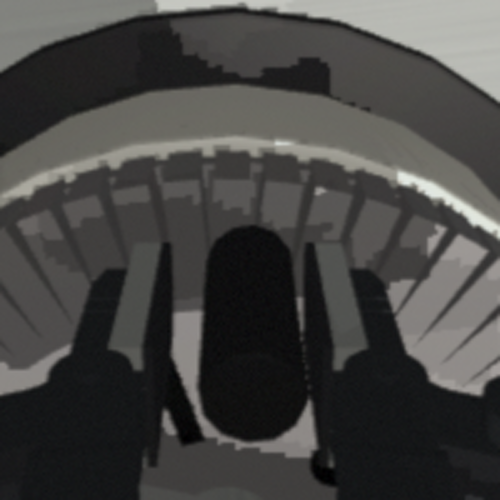

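Force is zero and a gap shows between the post and the right pad, so the pin holds the wheel. I centre, open and rise.

```bash
python3 -m handwheel '[[0,1.3,0,0,0,0,0.4],[0,1.3,0,0,0,0,0.5],[0,1.3,-15,0,0,0,0.5],[0,1.3,-55,0,0,0,0.5],[0,1.3,-100,0,0,0,0.5]]' 20
python3 -m handwheel '[[30,0,-30,0,0,0,0.5],[60,0,-50,0,0,0,0.5],[60,0,-50,0,0,0,0.5]]'
python3 -c "
from h import *
drop(save='p5');arc(-3,1)
c=cam('wrist');cv2.imwrite('pics/w15.png',c['frame'])
a=cv2.imread('pics/p5_side.png');b=cv2.imread('pics/p5_scene.png');cv2.imwrite('pics/p5.png',np.hstack([a,b]))
c=cam('scene');cv2.imwrite('pics/s15.png',c['frame'])"
```

```text
time_s: 22.18
eef_pos: [0.4708, 0.1163, 0.1979]
tcp_rot: [-0.192, -3.134, -0.002]
contact_force: [0.7, 1.0, -0.2]
grip_width: 0.499
time_s: 22.55
eef_pos: [0.4104, 0.1244, 0.2502]
tcp_rot: [0.189, 3.134, 0.001]
contact_force: [0.4, -0.2, -0.5]
grip_width: 0.503
[('side', 'dx -1 dy 4 s 0.92'), ('scene', 'dx 3 dy 4 s 0.51')]
t=22.65 phi=171.11 r=142.3 toolx=173.0 z=248.6 Ftan=-0.2 Frad=-0.2 Fz=-0.1 grip=0.500
[-60.5   2.2 152.6] [0.1 0.  4.9]
```

View pics/p5.png

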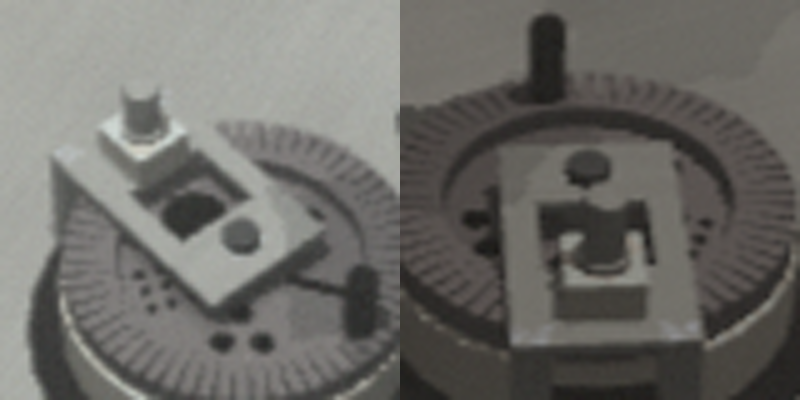

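View pics/w15.png

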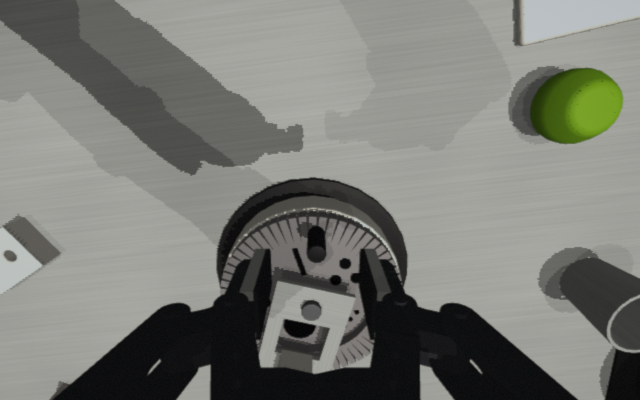

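View pics/s15.png

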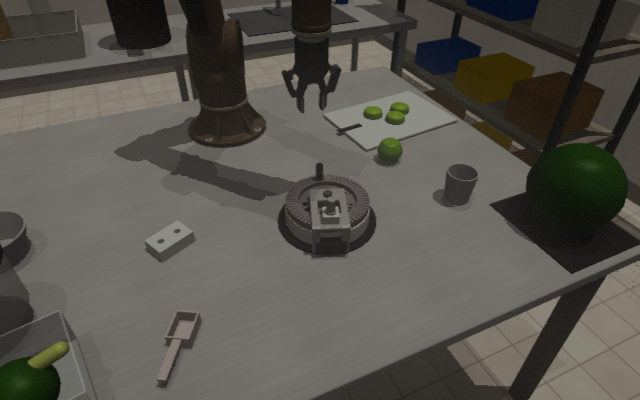

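```bash
python3 - <<'E'
from h import *
from bench import finish_job
c=cam("scene"); H=plane(c,290+147/5-.4,160+18/5,.113)[:2]-AX
th=np.degrees(np.arctan2(H[1],H[0])); print("handle r",np.linalg.norm(H),"angle",th,"wheel",np.radians(th+21.3-123))
drop(); s=telemetry.read_state(); print(s["time_s"],s["contact_force"],abs(s["joint_velocities"]).max())
print(finish_job())
E
```

```text
handle r 0.0813546836139492 angle 168.3212584246604 wheel 1.162760311332335
[('side', 'dx -1 dy 4 s 0.92'), ('scene', 'dx 3 dy 4 s 0.51')]
22.9 [-0.41078997  0.0815893   0.38894706] 0.00283739024963995
the job is handed in; nothing more can be done
None
```

The pin is home in the wheel, the wheel stays where I left it, and the job is handed in at 22.9 s; no verdict was reported.

**What I did:** I took the pin from its holder and let it into the guide with almost no contact force. I then turned the wheel by its handle along its arc, in steps of about 1 mm at the end. I stopped at the first picture that showed the pin dropped; the handle force was about 6–7 N. Then I backed off, opened the fingers and rose clear.

**Last checks:**
- **Pin drop:** the pin top went down about 5.6 px in the scene view and 3.4 px in the side view, where a full 12 mm drop should give 4.4 and 2.9. The collar rests on the guide block and the pin looks upright.
- **Wheel:** it stayed put after release, at about 1.16 rad measured at the handle. The allowed range is 1.13 to 1.385, so it is near the lower edge, and I estimate the measurement good to only about 0.03 rad. The big port shows in the window.
- **Robot:** at rest well clear of everything, with no contact force.
- **Bystanders:** the beaker, apple and scoop are where they were at the start.

**What disagreed:**
- **Scene match:** the scene camera's template match for the pin scored only 0.5 after the drop, because the lighting on the pin changed. There I relied on the side match (0.92) and on viewing the pictures.
- **Sign slip:** a slip of about 2 mm while hovering over the guide was seen in the wrist picture and corrected before lowering the pin.

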